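Set the drying blower to high and start it

ROBOT

A 6-joint arm with a two-finger parallel gripper is mounted at the origin on the work surface. World frame = base frame: x ahead of the robot, y to its left, z up, the work surface at z = 0. Lengths are in m, angles in rad, forces in N, time in s.
With the tool pointing down it reaches from about 0.325 to 0.9 m from the base axis. Payload 6.1 kg.
Tool frame: the origin (TCP) lies midway between the tips of the shut fingers; the grasp point (between the pads) lies 19 mm behind it; z points along the fingers, y is the direction in which the jaws open and shut (so a half turn about z gives the same grasp; the last joint's range is limited). The gripper opens to 85 mm and grips with 20 to 120 N. Pads are 22 mm wide; open, the fingers measure 114 mm over their backs; the gripper's body (76 mm by 85 mm) begins 54 mm behind the grasp point. The pads swing forward as they close: fully open they stand 13 mm farther back than shut.
Start: joints at [1.073, 0.22, 1.526, -0, 1.395, -0.126], TCP at [0.227, 0.582, 0.231] pointing down, gripper open.
Joint ranges: [-2.98, 2.98], [-0.91, 2.08], [0.09, 2.57], [-1.24, 4.39], [0.2, 2.65], [-2.68, 2.68]. Speed limits (rad/s): [2.57, 2.57, 3.01, 3.14, 3.14, 3.14].

INTERFACE

Orientations are given as [roll, pitch, yaw] about the fixed x, y, z axes, in that order (R = Rz(yaw) Ry(pitch) Rx(roll)).
In Python, from cell import sensors, cams, job gives the robot as it stands.
- The arm moves only by the tool move_arm, never from a script. Its argument "deltas" is a list of rows, each an object of numbers: "jaw": the closure, from 0 (fully open) to 1 (shut); "x", "y", "z": the shift along the tool's x, y, z in mm; "yaw": the turn about the tool's z in degrees. In form: [{"jaw": .., "x": .., "y": .., "z": .., "yaw": ..}, ...]. A call has 1 to 8 rows; each row is the pose to reach, as a shift and turn from the pose commanded when the call began, along the tool's axes at that moment; what a row does not reach only later rows make up. A row lasts 1/8 s, in which the tool goes at most 62.5 mm and 10.7 degrees, less where a joint would pass 70% of its speed; a pose out of reach is approached as far as the arm can. A call with a gripper value outside its range is refused whole. The fingers move at their own pace and stop on an object; "force" is the grip in N (left out, the last holds). Time passes only in rows, so rows that repeat a pose let the fingers close. It gives the time, the measured TCP pose, the force and the opening at its end, in the units of the state.
- sensors.get_state(): the state, without advancing time (a new reading comes with each control period).
- cams.read_camera(name): name is "scene" or "top"; returns the picture (480x640x3 uint8, red, green, blue); there is no depth.
- cams.calibration(name): a dict with "fx", "fy", "cx", "cy" (pixels), "T" (4x4, takes a point from camera to world coordinates). Camera axes: x right, y down, z forward; pixel columns grow to the right and rows downward; lengths in m; the calibration is good to about 2 mm. A picture is of the moment at which its call begins. calibration takes no time and is no camera call.
- job.finish_job(): hands the job in, once; it reports no verdict.
The state is a dict: "time": time; "joint_positions": joint angles; "joint_vel": joint speeds; "joint_torque": joint torques, N m; "ee_pos": TCP position; "orientation": TCP orientation; "force": force on the tool from outside, world axes, zero at the start; "ft_torque": the same for the moment, N m; "finger_gap": opening from 0.0 (shut) to 1.0 (fully open).
Only numpy, scipy, OpenCV 4.12 (cv2) and the standard library are available. Lean on these libraries where they do the work, as an engineer would, in place of code of your own. Each camera call takes 0.05 s, during which the arm holds its last target. There are 200 camera calls.

TASK

Push the red speed lever on the drying blower away from its off end, through the click at low (one yellow dot) and on to its second stop at high (two green dots), and only then press the green start button fully in and let it spring back. Just push with the fingertips: do not pinch the lever, do not press the button early, and leave the busts and the paint jar standing where they are.

Things in the scene. Friction and masses are not known exactly. Their poses are not given: they have to be found in the camera images.
- blower: Bench drying blower, fixed, turned about the vertical. Origin at table height under the middle of its grey control deck; x is the way the lever is pushed (from off to high), y points to the fan, z up. Deck: 160 mm along x, 190 mm along y (-95 to 95), flat top 60 mm above the table. Blue fan housing beside it: y 95 to 275 mm, 160 mm along x, 125 mm high.
- lever (a joint): Travel of the red lever in m along the blower's +x: starts at 0 to 0.020 (off), first detent 'low' at 0.040, hard second stop 'high' at 0.080. Stays where left (2 N friction). Spring clicks at 0.026-0.038, 0.042-0.054 (either side of low) and 0.066-0.078 (before high) each take up to about 9 N to pass; past each it may jump on a few mm. Knob centre: blower x = -0.040 + this value, y = 0.015.
- lever_knob (a point): Centre of the red lever knob, a block 26 mm along the blower's x, 32 mm along y and 40 mm high; it spans 6 to 46 mm above the deck, the centre 86 mm above the table. Moves with the lever.
- start (a joint): Depression of the green start button in m: 0 out, 0.006 fully in. Springs back by itself; about 5 N takes it fully in.
- start_top (a point): Centre of the top face of the round green start button (30 mm across) on the deck, at blower x = 0, y = -0.058, 82 mm above the table (22 mm above the deck); pressed straight down. The button sits in a small black housing on the deck.
- bust_a: Loose bust with a blue crown, about 155 mm high on a 75 mm square wooden foot, 0.45 kg, near the blower; leave alone. Origin at the centre of its underside.
- bust_b: Loose gold bust with an unpainted white crown, about 155 mm high on a 75 mm square wooden foot, 0.45 kg, near the blower; leave alone. Origin at the centre of its underside.
- paint_jar: Loose closed orange paint jar, 66 mm across, 75 mm high, 0.3 kg, near the blower; leave alone. Origin at the centre of its underside.

How it is judged:
By the outcome, as a careful person would: the job done as asked, in the order asked, and still so for the second after the job is handed in, with the robot touching nothing.
It also fails if it takes over 40 s, if anything falls off the work surface, if the arm or the gripper's body presses on something with over 40 N, if the wrist force passes 120 N, or if a joint passes its speed limit or range.

## Working session

There is one attempt and no reset: what is moved stays moved. The work goes in short steps, Python scripts to look and compute and a tool call to move; the robot and the scene stay as the last step left them, time stands still between calls to the robot, and variables do not carry over. Pictures are saved under pics/ and viewed, about 8 in all and at most 12, crops included, and the job is handed in when it is done.

Besides the shell and the picture viewer there is one more tool, called after "Emit:" by a JSON object that holds its "method" and its "body". move_arm: Moves the arm, as the interface text tells. Its arguments: {"type":"object","properties":{"deltas":{"type":"array","items":{"type":"object","properties":{"jaw":{"type":"number"},"x":{"type":"number"},"y":{"type":"number"},"z":{"type":"number"},"yaw":{"type":"number"}}}},"force":{"type":"number"}},"required":["deltas"]}

```bash
mkdir -p pics; python3 - <<'E'
from cell import sensors,cams
import cv2,numpy as np
for n in("scene","top"):
    im=cams.read_camera(n); cv2.imwrite(f"pics/{n}0.png",im[:,:,::-1]); c=cams.calibration(n); print(n,c["fx"],c["cx"],c["cy"]);print(np.round(c["T"],3))
s=sensors.get_state();print(s["time"],s["ee_pos"],s["orientation"],s["force"])
E
```

```text
scene 607.7508379646148 312.3847117848706 241.73490269627322
[[ 0.51   0.715 -0.478  1.065]
 [ 0.86  -0.417  0.294 -0.33 ]
 [ 0.011 -0.561 -0.828  0.893]
 [ 0.     0.     0.     1.   ]]
top 552.0039381948045 315.0288537294107 245.15559119374274
[[ 0.026 -0.991  0.129  0.457]
 [-1.    -0.025  0.004 -0.045]
 [-0.    -0.129 -0.992  1.116]
 [ 0.     0.     0.     1.   ]]
0.1 [0.2268039  0.58180056 0.23028058] [-3.13981513e+00 -2.39428145e-04  2.76977741e+00] [ 0.36798753 -0.10190794 -0.51907458]
```

View pics/scene0.png

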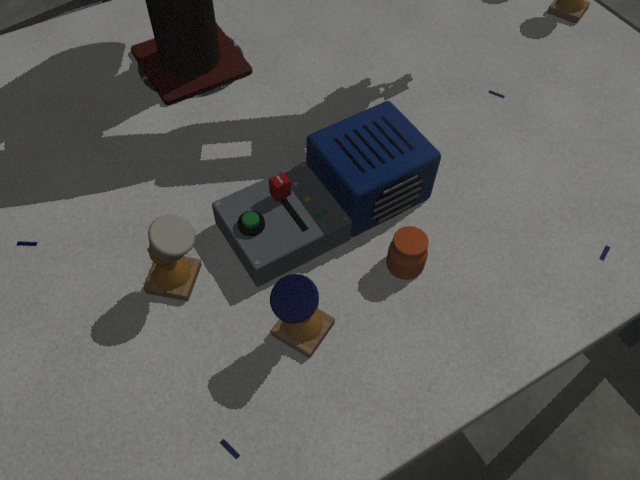

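View pics/top0.png

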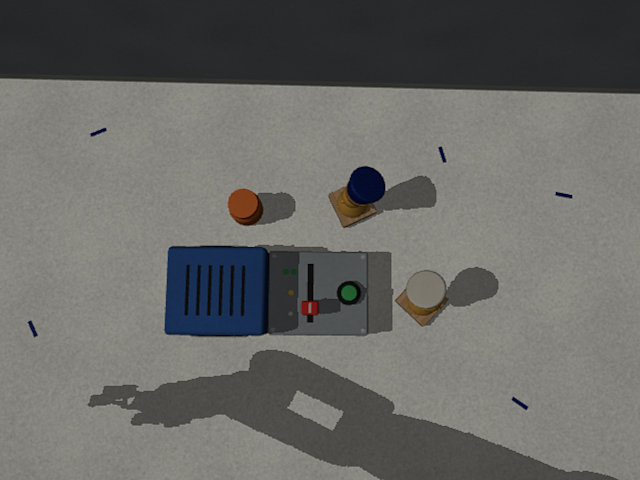

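The scene view shows the red knob at about (281,186), the green button at (250,221) and the blue housing beyond. In the top view the knob is at (310,309), the button at (349,292) and the housing spans about (167–268, 247–335). The blue-crown bust (366,185) and jar (245,207) stand on the far side, and the white bust (426,290) is beyond the button end.

```bash
cat >m.py <<'E'
from cell import sensors,cams
import cv2,numpy as np
def ray(n,uv):
    c=cams.calibration(n);T=np.array(c["T"]);d=T[:3,:3]@[(uv[0]-c["cx"])/c["fx"],(uv[1]-c["cy"])/c["fy"],1]
    return T[:3,3],d
def onz(n,uv,z):
    o,d=ray(n,uv);return (o+d*(z-o[2])/d[2])[:2]
def tri(a,b):
    A=[];B=[]
    for n,uv in(("scene",a),("top",b)):
        o,d=ray(n,uv);d=d/np.linalg.norm(d);P=np.eye(3)-np.outer(d,d);A.append(P);B.append(P@o)
    return np.linalg.solve(sum(A),sum(B))
def mask(im,k):
    r,g,b=[im[:,:,i].astype(int) for i in range(3)]
    m={"red":(r>90)&(g<0.35*r)&(b<0.4*r),"green":(g>60)&(r<.6*g)&(b<.75*g),"blue":(b>60)&(r<.6*b)&(g<.8*b)}[k].astype(np.uint8)
    cs,_=cv2.findContours(m,cv2.RETR_EXTERNAL,cv2.CHAIN_APPROX_NONE)
    return max(cs,key=cv2.contourArea)
def cen(c):
    M=cv2.moments(c);return M["m10"]/M["m00"],M["m01"]/M["m00"]
E
python3 - <<'E'
from m import *
I={n:cams.read_camera(n) for n in("scene","top")}
C={}
for k in("red","green","blue"):
    for n in I:
        c=C[k,n]=mask(I[n],k);print(k,n,np.round(cen(c),1),cv2.contourArea(c),cv2.boundingRect(c))
    print(" tri",np.round(tri(cen(C[k,"scene"]),cen(C[k,"top"])),4))
print("btn top z.082",onz("top",cen(C["green","top"]),.082),onz("scene",cen(C["green","scene"]),.082))
print("knob top z.1",onz("top",cen(C["red","top"]),.1))
r=cv2.minAreaRect(C["blue","top"]);P=np.array([onz("top",p,.125) for p in cv2.boxPoints(r)]);print(P,np.linalg.norm(np.diff(P,axis=0),axis=1),P.mean(0),[np.degrees(np.arctan2(*(P[(i+1)%4]-P[i])[::-1])) for i in range(4)])
print(np.round(sensors.get_state()["ee_pos"],3))
E
```

```text
red scene [283.8 177.4] 50.5 (279, 173, 11, 12)
red top [309.  307.9] 110.5 (302, 302, 15, 13)
 tri [ 0.4748 -0.0292  0.1087]
green scene [250.3 217.9] 156.5 (242, 212, 17, 13)
green top [348.5 292.5] 164.0 (341, 285, 16, 16)
 tri [ 0.5041 -0.1055  0.0811]
blue scene [373.9 146.6] 6433.0 (310, 102, 130, 93)
blue top [214.3 290.8] 8124.5 (165, 247, 99, 88)
 tri [0.4995 0.1394 0.1161]
btn top z.082 [ 0.50400685 -0.10550611] [ 0.50470109 -0.10579159]
knob top z.1 [ 0.47327249 -0.03261741]
[[0.42115562 0.22148918]
 [0.57583774 0.22921852]
 [0.57843536 0.05280418]
 [0.42375194 0.04861193]] [0.15487511 0.17643347 0.15474022] [0.49979517 0.13803095] [np.float64(2.8606467255572534), np.float64(-89.15640490596213), np.float64(-178.4475448588035), np.float64(90.8604192580376)]
[0.227 0.582 0.231]
```

Both views agree. The button is at (0.504, -0.1055), the blower is turned about 1°, and its origin is at about (0.503, -0.0475). The button-to-housing distance comes out at 0.2435 m against 0.243 m expected. The knob is at about (0.473, -0.032), so the lever is at about 0.010.

I'll move over the near side of the knob with the fingers shut and tool y along the push direction.

Emit:
{"method": "move_arm", "body": {"deltas": [{"jaw":1,"x":-51,"y":-62,"z":0,"yaw":8},{"jaw":1,"x":-102,"y":-125,"z":0,"yaw":17},{"jaw":1,"x":-153,"y":-187,"z":0,"yaw":26},{"jaw":1,"x":-204,"y":-250,"z":0,"yaw":34},{"jaw":1,"x":-255,"y":-312,"z":0,"yaw":43},{"jaw":1,"x":-306,"y":-375,"z":0,"yaw":52},{"jaw":1,"x":-357,"y":-437,"z":0,"yaw":60},{"jaw":1,"x":-408,"y":-500,"z":0,"yaw":67.7}]}}

```text
time: 1.2
ee_pos: [0.3812, 0.1047, 0.2315]
orientation: [3.14, -0.0, 1.584]
force: [1.2, 0.0, -0.1]
finger_gap: 0.003
```

Emit:
{"method": "move_arm", "body": {"deltas": [{"jaw":1},{"jaw":1}]}}

```text
validation failed for argument at $.de...
```

Emit:
{"method": "move_arm", "body": {"deltas": [{"jaw":1,"x":0,"y":0,"z":0,"yaw":0},{"jaw":1,"x":0,"y":0,"z":0,"yaw":0}]}}

```text
time: 1.45
ee_pos: [0.3809, 0.1065, 0.2312]
orientation: [-3.141, -0.001, 1.587]
force: [-0.6, 0.4, -0.2]
finger_gap: 0.0
```

Emit:
{"method": "move_arm", "body": {"deltas": [{"jaw":1,"x":-55,"y":16,"z":0,"yaw":0},{"jaw":1,"x":-110,"y":32,"z":0,"yaw":0},{"jaw":1,"x":-140,"y":40,"z":0,"yaw":0},{"jaw":1,"x":-140,"y":40,"z":0,"yaw":0},{"jaw":1,"x":-140,"y":40,"z":50,"yaw":0},{"jaw":1,"x":-140,"y":40,"z":90,"yaw":0},{"jaw":1,"x":-140,"y":40,"z":90,"yaw":0},{"jaw":1,"x":-140,"y":40,"z":90,"yaw":0}]}}

```text
time: 2.45
ee_pos: [0.4242, -0.0316, 0.1428]
orientation: [3.14, 0.0, 1.591]
force: [0.8, -0.4, -0.3]
finger_gap: 0.002
```

```bash
python3 - <<'E'
from m import *
I=[cv2.resize(cams.read_camera(n)[y:y+150,x:x+200],(400,300),interpolation=2) for n,x,y in(("scene",180,120),("top",220,220))]
cv2.imwrite("pics/c1.png",np.hstack(I)[:,:,::-1])
E
```

```text
(no output)
```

View pics/c1.png

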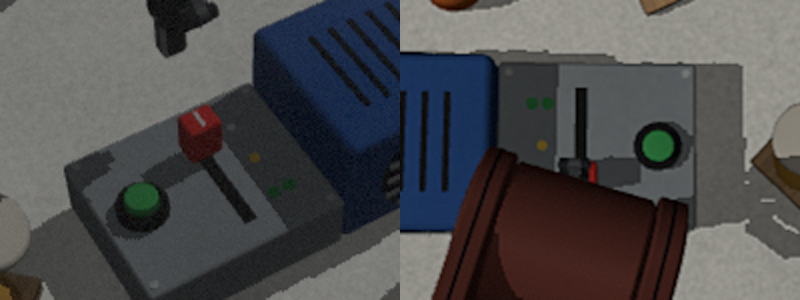

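The crop shows the shut fingertips, still high, behind the knob at about (172,45) in the left half. The knob is at (201,130) and is untouched. I'll lower to z 0.08 and start pushing.

Emit:
{"method": "move_arm", "body": {"deltas": [{"jaw":1,"x":0,"y":0,"z":35,"yaw":0},{"jaw":1,"x":0,"y":0,"z":60,"yaw":0},{"jaw":1,"x":0,"y":0,"z":60,"yaw":0},{"jaw":1,"x":0,"y":6,"z":60,"yaw":0},{"jaw":1,"x":0,"y":12,"z":60,"yaw":0},{"jaw":1,"x":0,"y":18,"z":60,"yaw":0},{"jaw":1,"x":0,"y":24,"z":60,"yaw":0},{"jaw":1,"x":0,"y":30,"z":60,"yaw":0}]}}

```text
time: 3.55
ee_pos: [0.4534, -0.0322, 0.0813]
orientation: [-3.141, -0.0, 1.588]
force: [-2.1, -0.0, 1.7]
finger_gap: 0.002
```

Contact was made: 2 N of friction along -x. Pushing on.

Emit:
{"method": "move_arm", "body": {"deltas": [{"jaw":1,"x":0,"y":6,"z":0,"yaw":0},{"jaw":1,"x":0,"y":12,"z":0,"yaw":0},{"jaw":1,"x":0,"y":18,"z":0,"yaw":0},{"jaw":1,"x":0,"y":24,"z":0,"yaw":0},{"jaw":1,"x":0,"y":30,"z":0,"yaw":0},{"jaw":1,"x":0,"y":36,"z":0,"yaw":0},{"jaw":1,"x":0,"y":42,"z":0,"yaw":0},{"jaw":1,"x":0,"y":46,"z":0,"yaw":0}]}}

```text
time: 4.55
ee_pos: [0.4997, -0.0314, 0.0812]
orientation: [-3.141, 0.0, 1.588]
force: [-1.3, -0.2, 1.2]
finger_gap: -0.002
```

Emit:
{"method": "move_arm", "body": {"deltas": [{"jaw":1,"x":0,"y":3,"z":0,"yaw":0},{"jaw":1,"x":0,"y":6,"z":0,"yaw":0},{"jaw":1,"x":0,"y":8,"z":0,"yaw":0},{"jaw":1,"x":0,"y":10,"z":0,"yaw":0},{"jaw":1,"x":0,"y":10,"z":0,"yaw":0}]}}

```text
time: 5.18
ee_pos: [0.5097, -0.0312, 0.0813]
orientation: [3.141, 0.0, 1.588]
force: [-0.8, 0.6, 1.0]
finger_gap: -0.001
```

Emit:
{"method": "move_arm", "body": {"deltas": [{"jaw":1,"x":0,"y":2,"z":0,"yaw":0},{"jaw":1,"x":0,"y":4,"z":0,"yaw":0},{"jaw":1,"x":0,"y":4,"z":0,"yaw":0}]}}

```text
time: 5.55
ee_pos: [0.5138, -0.0311, 0.0814]
orientation: [3.141, 0.0, 1.588]
force: [-0.8, 0.3, 0.2]
finger_gap: -0.002
```

Emit:
{"method": "move_arm", "body": {"deltas": [{"jaw":1,"x":0,"y":1.5,"z":0,"yaw":0},{"jaw":1,"x":0,"y":3,"z":0,"yaw":0},{"jaw":1,"x":0,"y":3,"z":0,"yaw":0}]}}

```text
time: 5.92
ee_pos: [0.5163, -0.0311, 0.0813]
orientation: [-3.141, -0.0, 1.588]
force: [-1.2, 0.6, 1.7]
finger_gap: -0.0
```

```bash
python3 - <<'E'
from m import *
a=cams.read_camera("scene");print(cen(mask(a,"red")))
cv2.imwrite("pics/c2.png",cv2.resize(a[120:300,180:380],(800,600))[:,:,::-1] if 0 else cv2.resize(a[120:270,180:380],(800,600),interpolation=2)[:,:,::-1])
E
```

```text
(304.7853107344633, 206.7005649717514)
```

View pics/c2.png

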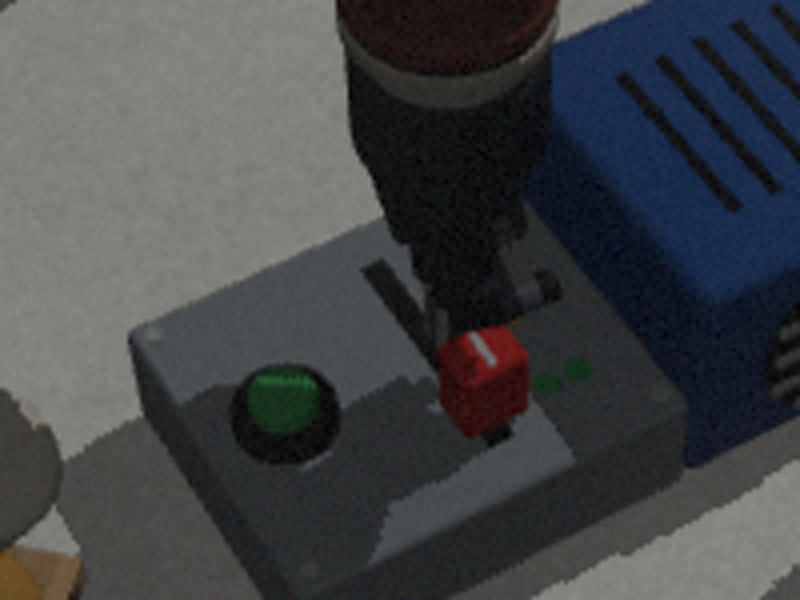

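The knob at (484,380) in the crop now stands beside the two green dots. I'll feel for the hard stop to confirm.

Emit:
{"method": "move_arm", "body": {"deltas": [{"jaw":1,"x":0,"y":1,"z":0,"yaw":0},{"jaw":1,"x":0,"y":2,"z":0,"yaw":0},{"jaw":1,"x":0,"y":2,"z":0,"yaw":0}]}}

```text
time: 6.35
ee_pos: [0.5166, -0.031, 0.0812]
orientation: [-3.137, -0.0, 1.588]
force: [-9.3, -0.2, 8.8]
finger_gap: -0.0
```

Emit:
{"method": "move_arm", "body": {"deltas": [{"jaw":1,"x":0,"y":1,"z":0,"yaw":0},{"jaw":1,"x":0,"y":2,"z":0,"yaw":0},{"jaw":1,"x":0,"y":2,"z":0,"yaw":0}]}}

```text
time: 6.72
ee_pos: [0.5167, -0.031, 0.0812]
orientation: [-3.133, -0.0, 1.589]
force: [-19.3, -0.7, 15.4]
finger_gap: -0.003
```

It held at 19 N without moving, so this is the hard stop. I'll back off, rise, and go above the button.

Emit:
{"method": "move_arm", "body": {"deltas": [{"jaw":1,"x":0,"y":-10,"z":0,"yaw":0},{"jaw":1,"x":0,"y":-17,"z":0,"yaw":0},{"jaw":1,"x":0,"y":-17,"z":-40,"yaw":0},{"jaw":1,"x":0,"y":-17,"z":-60,"yaw":0},{"jaw":1,"x":-40,"y":-17,"z":-60,"yaw":0},{"jaw":1,"x":-74,"y":-17,"z":-60,"yaw":0},{"jaw":1,"x":-74,"y":-17,"z":-60,"yaw":0},{"jaw":1,"x":-74,"y":-17,"z":-60,"yaw":0}]}}

```text
time: 7.72
ee_pos: [0.5045, -0.105, 0.1411]
orientation: [3.142, -0.0, 1.588]
force: [-0.4, -0.0, 0.6]
finger_gap: 0.001
```

```bash
python3 - <<'E'
from m import *
a=cams.read_camera("scene");c=cen(mask(a,"red"));t=cams.read_camera("top");c2=cen(mask(t,"red"));print(c,c2,tri(c,c2),onz("top",c2,.1))
cv2.imwrite("pics/c3.png",np.hstack([cv2.resize(i,(400,300),interpolation=2) for i in(a[120:270,180:380],t[220:370,220:420])])[:,:,::-1])
s=sensors.get_state();print(s["ee_pos"],s["force"])
E
```

```text
(300.73484848484844, 207.6212121212121) (305.13698630136986, 270.14383561643837) [ 0.54098272 -0.02660014  0.09945446] [ 0.54235183 -0.0236863 ]
[ 0.50456196 -0.10448789  0.1411276 ] [-0.41743743 -0.27885361  1.09411209]
```

View pics/c3.png

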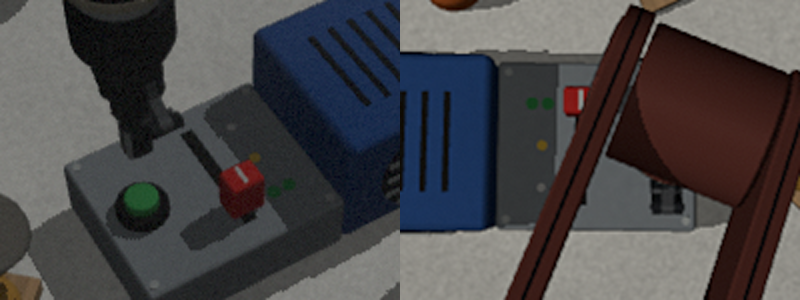

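The knob sits level with the two green dots, at (243,190) in the left half. It triangulates to x 0.541 against 0.543 expected, and nothing touches it. The fingertips are above the green button, so I'll press slowly.

Emit:
{"method": "move_arm", "body": {"deltas": [{"jaw":1,"x":0,"y":0,"z":30,"yaw":0},{"jaw":1,"x":0,"y":0,"z":50,"yaw":0},{"jaw":1,"x":0,"y":0,"z":56,"yaw":0},{"jaw":1,"x":0,"y":0,"z":60,"yaw":0},{"jaw":1,"x":0,"y":0,"z":63,"yaw":0},{"jaw":1,"x":0,"y":0,"z":65,"yaw":0},{"jaw":1,"x":0,"y":0,"z":67,"yaw":0},{"jaw":1,"x":0,"y":0,"z":67,"yaw":0}]}}

```text
time: 8.82
ee_pos: [0.5053, -0.1052, 0.0759]
orientation: [3.141, -0.0, 1.588]
force: [-4.3, 3.6, 12.8]
finger_gap: 0.001
```

Emit:
{"method": "move_arm", "body": {"deltas": [{"jaw":1,"x":0,"y":0,"z":1,"yaw":0},{"jaw":1,"x":0,"y":0,"z":1.5,"yaw":0},{"jaw":1,"x":0,"y":0,"z":1.5,"yaw":0}]}}

```text
time: 9.2
ee_pos: [0.5054, -0.1052, 0.0757]
orientation: [3.141, -0.0, 1.588]
force: [-8.5, 5.6, 23.6]
finger_gap: 0.001
```

The button is bottomed out at 24 N, z 0.0757. Releasing straight up.

Emit:
{"method": "move_arm", "body": {"deltas": [{"jaw":1,"x":0,"y":0,"z":-10,"yaw":0},{"jaw":1,"x":0,"y":0,"z":-50,"yaw":0},{"jaw":1,"x":0,"y":0,"z":-100,"yaw":0},{"jaw":1,"x":0,"y":0,"z":-150,"yaw":0},{"jaw":1,"x":30,"y":-40,"z":-150,"yaw":0},{"jaw":1,"x":60,"y":-90,"z":-150,"yaw":0},{"jaw":1,"x":60,"y":-90,"z":-150,"yaw":0},{"jaw":1,"x":60,"y":-90,"z":-150,"yaw":0}]}}

```text
time: 10.2
ee_pos: [0.4143, -0.0472, 0.2235]
orientation: [3.139, 0.001, 1.588]
force: [-0.1, -0.0, -0.3]
finger_gap: 0.0
```

```bash
python3 - <<'E'
from m import *
a=cams.read_camera("scene");t=cams.read_camera("top")
for k in("red","green"): 
    c,c2=cen(mask(a,k)),cen(mask(t,k));print(k,c,c2,tri(c,c2))
cv2.imwrite("pics/c4.png",a[:,:,::-1])
s=sensors.get_state();print(s["ee_pos"],s["force"])
E
```

```text
red (304.89138576779027, 205.31835205992508) (309.4076827757125, 270.1350681536555) [ 0.54354796 -0.02831195  0.10864179]
green (250.43614718614717, 217.92207792207793) (348.48875855327464, 292.52981427174973) [ 0.50412564 -0.10540677  0.08105516]
[ 0.41469168 -0.04753119  0.22331913] [-0.54336469 -0.65429599 -1.16030131]
```

View pics/c4.png

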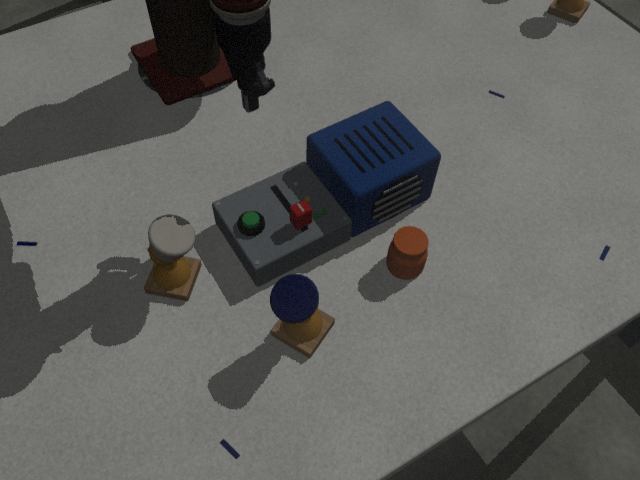

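The lever is at high, at (301,214). The button is back out at z 0.081, as before. Both busts and the jar are unmoved, and the arm is clear.

```bash
python3 -c "
from cell import job
print(job.finish_job())"
```

```text
the job is handed in; nothing more can be done
None
```

The lever is at high, the start button was pressed after that and sprang back, and the job is handed in at about 10 s on the robot's clock.

- **Lever:** I pushed it with shut fingertips from off, through low, to the stop at high. It held there at about 19 N without moving. In the last picture the knob is at x ≈ 0.5435 (expected 0.543), beside the two green dots.
- **Button:** I pressed it only after the lever was at high. It bottomed out at z 0.0757 under about 24 N (0.076 is fully in), and measured 0.081 after release, the same as before.
- **Surroundings:** By eye, the busts and the jar look unmoved in the last picture. The gripper was clear of everything, with no real contact force.

No check failed or disagreed. One move call was refused for missing fields and repeated, and nothing moved because of it.

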